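Undo the die clamp of unknown thread hand and take out the die

TASK

The die plate is locked in the bench clamp by the screw with the T-handle. Nobody knows whether that screw has a right-hand or a left-hand thread: feel which way it gives, without ever pushing the end of the T-bar harder than about 20 N, and undo it, by at least a third of a turn. Then draw the die plate out of the clamp by its tab and lay it flat in the middle of the round plaster bat, leaving the clamp undone and the mug, jar and roller where they are.

Things in the scene. Friction and masses are not known exactly. Their poses are not given: they have to be found in the camera images.
- clamp: Grey bench clamp, fixed. Origin on the table, straight below the vertical screw; -y points out of its mouth, along the guide of the die plate. Base 130 (x) mm, from y -95 to +40, 12 high; guide rails 65 apart, tops 24 high. A bridge (122 in x, 40 in y, underside 71, top 85 high) straddles the guide; on it a round boss, 64 across, top 120 high, from which the screw rises.
- bar_middle (a point): Middle of the T-bar, on the screw axis, 155 mm above the table. Level round steel bar, 14 mm thick, 130 mm long, through a hub 28 mm across and 24 mm high. At the start it lies along the clamp's x axis. It turns at constant height: the screw is captive and draws its locating pin up out of the plate. Its x axis lies along the bar.
- bar_end_a (a point): Point on the axis of the T-bar, 58 mm from its middle, 7 mm short of the end (the clamp's +x end at the start).
- bar_end_b (a point): The same at the other end (the clamp's -x end at the start).
- screw (a joint): Screw angle, rad, 0 tight, positive counter-clockwise from above. Tight one way (which way differs from run to run and cannot be seen); the other way it undoes against a steady drag of 0.4 N m (8 N at 50 mm) to a stop at 2.5. Its pin stands in the plate's hole while tight and clears the plate from about 1.7 on. Undone: 2.0 or more. It stays where it is left.
- handle (a joint): Wind-up of the T-handle against the screw, rad, positive counter-clockwise: the hub is sprung, 5 N m per rad, either way. About 0.08 while the screw turns; it grows with the push when the screw is pushed the tight way. Beyond 0.36 (1.8 N m) the handle is overstrained.
- die_tab (a point): Centre of the upright tab to grasp, on the outer end of the aluminium die plate: 12 mm thick (its y), 44 wide (x), 36 high. Plate 60 x 170 mm, 8 thick, 0.25 kg; this point is 22 above its upper face, 130 along -y from its hole under the screw. Axes: x across, -y out of the clamp, z up, at the start as the clamp's, underside 12 above the table. Clear of the bridge once drawn 50 along -y.
- die_mid (a point): Centre of the die plate, half-way through its thickness, 70 mm along the plate's +y from the tab's centre. Same axes.
- bat_top (a point): Centre of the top face of the round plaster bat, fixed to the table: 224 mm across, 12 mm thick, so its top is 12 mm above the table.
- mug_mid (a point): Bystander: unglazed grey mug, 76 mm across without its handle, 90 mm high; its centre.
- jar_mid (a point): Bystander: white jar with a steel lid, 66 mm across, 100 mm high; its centre.
- roller_mid (a point): Bystander: small wooden roller, 40 mm thick, 180 mm long over its handles, lying; its centre.
Not all that is in view belongs to the job. Of the things shaped like the part that bears bat_top, the white one is meant. Of the things like the part that bears die_tab, leave any that is blue; of the rest the larger one is meant.

How it is judged:
On the way, in this order (a step that is already met when the one before it is completed fails the run):
1. the screw is undone by at least 2.0 rad, whichever way it undoes ((value of joint screw above 2 rad or value of joint screw below -2 rad)), for 0.2 s.
2. the die plate is drawn out of the clamp (y of die_mid in the frame of clamp below -0.12 m), for 0.1 s.
At the end, for the whole second after the job is handed in: The screw stands undone by at least 2.0 rad; the die plate lies at rest, right way up and flat (within 0.08 rad) on the bat, its centre within 35 mm of the bat's centre; nothing touches it but the bat ((value of joint screw above 2 rad or value of joint screw below -2 rad) and horizontal distance between die_mid and bat_top below 0.035 m and angle between die_mid's own z axis and vertical below 0.08 rad and height (world z) of die_mid between 0.012 and 0.022 m and linear speed of die below 0.02 m/s).
It fails at once if the T-handle is overstrained (wound up more than 0.36 rad, 1.8 N m) (value of joint handle above 0.36 rad or value of joint handle below -0.36 rad).
It fails at once if the mug, the jar or the roller is moved more than 30 mm (distance of any of mug_mid, jar_mid, roller_mid from where it was at the start of the episode above 0.03 m).
It also fails if it takes over 72 s, if anything falls off the work surface, if the arm or the gripper's body presses on something with over 40 N, if the wrist force passes 120 N, or if a joint passes its speed limit or range.

ROBOT

A 7-joint arm with a two-finger parallel gripper is mounted at the origin on the work surface. World frame = base frame: x ahead of the robot, y to its left, z up, the work surface at z = 0. Lengths are in m, angles in rad, forces in N, time in s.
With the tool pointing down it reaches from about 0.35 to 0.9 m from the base axis. Payload 8.1 kg.
Tool frame: the origin (TCP) lies at the very end of the fingers, on their centre line; the grasp point (between the pads) lies 19 mm behind it (arm.grip_depth is the distance from the TCP to the grasp point, in m); x points along the fingers, z is the direction in which the jaws open and shut, and the axes are right-handed (so a half turn about x gives the same grasp; the last joint's range is limited). The gripper opens to 92 mm and grips with 3 to 60 N. Pads are 19 mm wide; open, the fingers measure 130 mm over their backs; the gripper's body (75 mm by 190 mm) begins 47 mm behind the grasp point.
Start: joints at [-1.23, 0.434, 0.025, 1.573, -0.012, 1.134, -0.075], TCP at [0.268, 0.564, 0.227] pointing down, gripper open.
Joint ranges: [-2.62, 2.62], [-0.44, 2.09], [-1.27, 1.32], [0.08, 2.57], [-1.32, 4.46], [0.12, 2], [-2.74, 2.74]. Speed limits (rad/s): [2.22, 2.22, 3.01, 3.01, 3.14, 3.14, 3.14].

INTERFACE

Orientations are given as a rotation vector (axis times angle).
In Python, from cell import status, cams, arm gives the robot as it stands. The module is installed in compiled form; this text tells all that it offers.
- The arm moves only by the tool step_arm, never from a script. Its argument "rows" is a list of rows, each a list of 7 numbers: the gripper command: -1 is fully open, 1 is shut, values between are in proportion, then the shift along the tool's x, y, z as a fraction of full scale, then the turn, a rotation vector about the tool's x, y, z as a fraction of full scale. In form: [[grip, x, y, z, rx, ry, rz], ...]. A call has 1 to 12 rows; each row is the pose to reach, as a shift and turn from the pose commanded when the call began, along the tool's axes at that moment; what a row does not reach only later rows make up. Full scale, the value 1, is 80 cm for a shift and 60 degrees for a turn. A row lasts 1/12 s, in which the tool goes at most 41.7 mm and 7.16 degrees, less where a joint would pass 70% of its speed; a pose out of reach is approached as far as the arm can. A call with a number of a shift or a turn outside -1 to 1 is refused whole. A call with a gripper value outside its range is refused whole. The fingers move at their own pace and stop on an object; "newtons" is the grip in N (left out, the last holds). Time passes only in rows, so rows that repeat a pose let the fingers close. It gives the time, the measured TCP pose, the force and the opening at its end, in the units of the state.
- status.observe(): the state, without advancing time (a new reading comes with each control period).
- cams.get_image(name): name is "side" or "top" or "wrist"; returns a dict with "pixels" (400x640x3 uint8, red, green, blue), "range_z" (400x640 float32, m along the optical axis (not along the pixel's ray), 0 where there is no reading), "camera_matrix" (3x3 intrinsics, pixels), "eye" and "attitude" of the camera in the world; the wrist camera has in their place "tool_from_camera" (4x4, takes a point from camera to tool coordinates, whose origin is the TCP and whose axes are the tool frame's). Camera axes: x right, y down, z forward; pixel columns grow to the right and rows downward; lengths in m; the calibration is good to about 2 mm. A picture is of the moment at which its call begins: read the wrist's pose just before it.
- arm.sign_off(): hands the job in, once; it reports no verdict.
The state is a dict: "clock": time; "joints": joint angles; "dq": joint speeds; "joint_efforts": joint torques, N m; "position": TCP position; "ee_rot": TCP orientation; "force": force on the tool from outside, world axes, zero at the start; "ft_torque": the same for the moment, N m; "width": opening from 0.0 (shut) to 1.0 (fully open).
Only numpy, scipy, OpenCV 4.12 (cv2) and the standard library are available. Lean on these libraries where they do the work, as an engineer would, in place of code of your own. Each camera call takes 0.05 s, during which the arm holds its last target.

## Working session

There is one attempt and no reset: what is moved stays moved. The work goes in short steps, Python scripts to look and compute and a tool call to move; the robot and the scene stay as the last step left them, time stands still between calls to the robot, and variables do not carry over. Pictures are saved under pics/ and viewed, and the job is handed in when it is done.

Besides the shell and the picture viewer there is one more tool, called after ">>>" by a JSON object that holds its "fn" and its "kwargs", one argument or row to a line. step_arm: Moves the arm, as the interface text tells. Its arguments: {"type":"object","properties":{"rows":{"type":"array","items":{"type":"array","items":{"type":"number"}}},"newtons":{"type":"number"}},"required":["rows"]}

```bash
mkdir -p pics; ls
cat > h.py <<'E'
import numpy as np,cv2
from scipy.spatial.transform import Rotation as R
from cell import status,cams,arm
def grab(n,save=None):
    s=status.observe(); d=cams.get_image(n)
    if save: cv2.imwrite('pics/'+save,d['pixels'][:,:,::-1])
    K=np.array(d['camera_matrix'])
    if n=='wrist':
        T=np.eye(4);T[:3,:3]=R.from_rotvec(s['ee_rot']).as_matrix();T[:3,3]=s['position']
        T=T@np.array(d['tool_from_camera'])
    else:
        T=np.eye(4);a=np.array(d['attitude']);T[:3,:3]=a if a.shape==(3,3) else R.from_rotvec(a).as_matrix();T[:3,3]=d['eye']
    z=d['range_z'];v,u=np.mgrid[:400,:640]
    P=np.stack([(u-K[0,2])/K[0,0]*z,(v-K[1,2])/K[1,1]*z,z],-1)
    W=P@T[:3,:3].T+T[:3,3]
    W[z==0]=np.nan
    return d,W,T
E
python3 - <<'E'
from h import *
s=status.observe();print(s)
print(R.from_rotvec(s['ee_rot']).as_matrix().round(3))
for n in ['side','top','wrist']:
    d,W,T=grab(n,n+'0.png'); 
    if n!='wrist':print(d['attitude'],d['eye'])
    print(d['camera_matrix'])
    np.save(n+'0.npy',W)
E
```

```text
pics
{'clock': 0.0, 'joints': array([-1.22963787,  0.43523019,  0.02498824,  1.57413668, -0.01160635,
        1.13398402, -0.07507596]), 'dq': array([-1.06647302e-03, -3.41732273e-04, -8.85835745e-05, -9.01965519e-04,
       -1.29394490e-03,  3.77104827e-04,  1.01721096e-03]), 'joint_efforts': array([-8.84709225e-04, -6.67859602e+01,  9.84472521e-01, -3.14460576e+01,
       -6.04078872e-02,  4.29667148e-02,  1.55478315e-04]), 'position': array([0.26816773, 0.56395885, 0.22592536]), 'ee_rot': array([-0.87734637,  1.38837909,  0.87573449]), 'force': array([-0.7352316 ,  0.04141883,  0.44931168]), 'ft_torque': array([-0.01538982, -0.01610076,  0.00133837]), 'width': 0.9964483889241056}
[[-0.001 -0.903  0.429]
 [-0.002  0.429  0.903]
 [-1.    -0.    -0.002]]
[-2.30426776  0.42742782 -0.20812586] [ 0.25080419 -0.81990616  0.89533619]
[[362.73539936   0.         321.18632727]
 [  0.         362.73539936 204.70941873]
 [  0.           0.           1.        ]]
[-2.12460741  2.13075192 -0.18033908] [ 0.35578828 -0.08173658  1.44171379]
[[389.44692075   0.         313.93118314]
 [  0.         389.44692075 201.87312205]
 [  0.           0.           1.        ]]
[[284.71040254   0.         318.10710459]
 [  0.         284.71040254 198.11715578]
 [  0.           0.           1.        ]]
```

View pics/side0.png

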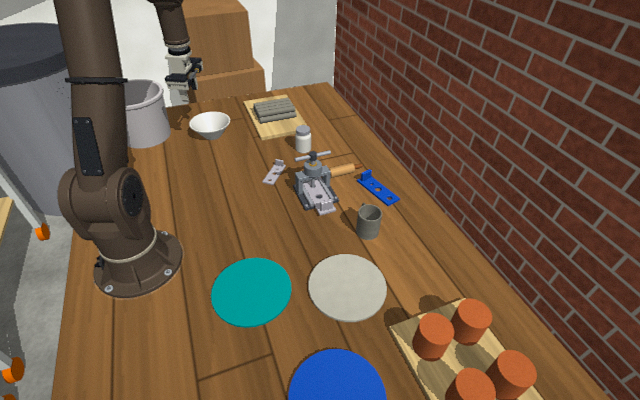

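View pics/top0.png

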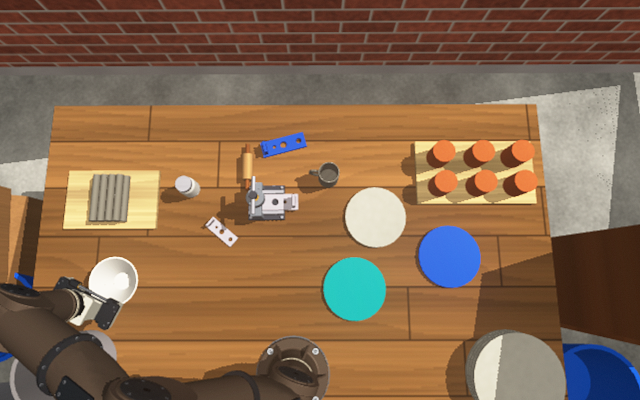

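View pics/wrist0.png

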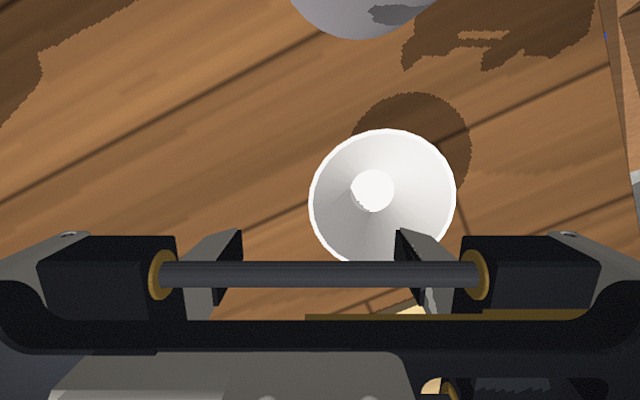

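Run:
```python
from h import *
i=cv2.imread('pics/top0.png')[120:260,170:420]; cv2.imwrite('pics/topc.png',cv2.resize(i,None,fx=3.2,fy=3.2,interpolation=cv2.INTER_CUBIC))
i=cv2.imread('pics/side0.png')[110:250,240:420]; cv2.imwrite('pics/sidec.png',cv2.resize(i,None,fx=4,fy=4,interpolation=cv2.INTER_CUBIC))
W=np.load('top0.npy')
for u,v in [(257,197),(291,202),(375,217),(187,187),(327,174),(247,165),(283,145),(221,231),(355,289)]:
    print(u,v,W[v,u].round(3))
# white bat
z=W[...,2]
m=(abs(z-.012)<.004)
d=cv2.imread('pics/top0.png').astype(int)
mm=m&(d.min(2)>150); mm[:, :340]=0; mm[:,410:]=0
p=W[mm]; print('bat',p.mean(0),p.min(0),p.max(0),len(p)); 
(c,r)=cv2.minEnclosingCircle(p[:,:2].astype(np.float32));print(c,r)
# bar
box=np.zeros(z.shape,bool);box[165:235,230:310]=1
for lo,hi in [(.15,.175),(.11,.13),(.075,.095),(.048,.062)]:
    p=W[box&(z>lo)&(z<hi)]; print(lo,len(p),p.mean(0).round(4),p.min(0).round(3),p.max(0).round(3))
    if len(p)>5: print(cv2.minAreaRect(p[:,:2].astype(np.float32)))
```

```text
257 197 [0.605 0.121 0.127]
291 202 [0.6   0.009 0.054]
375 217 [ 0.55  -0.3    0.013]
187 187 [0.646 0.372 0.104]
327 174 [ 0.716 -0.124  0.005]
247 165 [0.741 0.173 0.047]
283 145 [ 0.834  0.045 -0.002]
221 231 [ 0.502  0.273 -0.005]
355 289 [ 0.29  -0.221  0.012]
bat [ 0.55042459 -0.29976719  0.0120507 ] [ 0.44334657 -0.40880497  0.00800652] [ 0.66378598 -0.188903    0.01597824] 2266
(0.5528485774993896, -0.29958122968673706) 0.11109989881515503
0.15 186 [0.6051 0.1316 0.162 ] [0.545 0.12  0.152] [0.672 0.145 0.174]
((0.6084107160568237, 0.13248710334300995), (0.02529323473572731, 0.12745042145252228), 88.59986114501953)
0.11 168 [0.6064 0.1277 0.1205] [0.578 0.101 0.11 ] [0.639 0.163 0.128]
((0.6097718477249146, 0.13189584016799927), (0.062456756830215454, 0.0595567524433136), 81.64075469970703)
0.075 128 [0.5988 0.1243 0.0856] [0.549 0.101 0.079] [0.669 0.153 0.092]
((0.6087781190872192, 0.12678802013397217), (0.12079537659883499, 0.050446972250938416), 1.5868297815322876)
0.048 51 [0.6159 0.0066 0.056 ] [ 0.548 -0.057  0.049] [0.716 0.133 0.062]
((0.6308417320251465, 0.037912823259830475), (0.10393551737070084, 0.23211660981178284), 18.297447204589844)
```

View pics/topc.png

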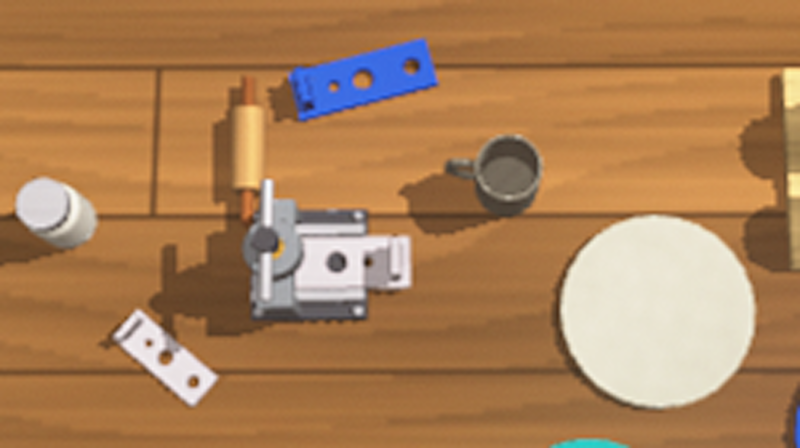

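View pics/sidec.png

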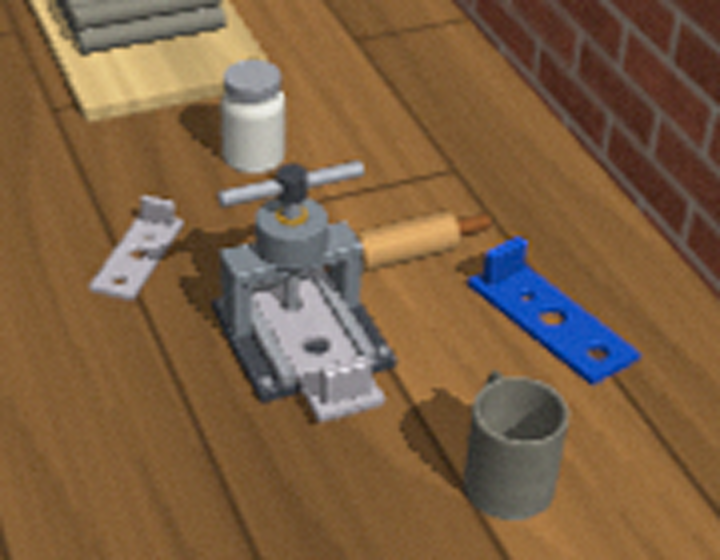

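```bash
cat >> h.py <<'E'
def rel(target, yaw, p0=None, rv0=None):
    """row numbers for tool down with tool z at yaw(deg), TCP target, from pose p0"""
    s=status.observe()
    p0=s['position'] if p0 is None else np.array(p0); 
    R0=R.from_rotvec(s['ee_rot'] if rv0 is None else rv0)
    a=np.radians(yaw); x=np.array([0,0,-1.]); z=np.array([np.cos(a),np.sin(a),0]); y=np.cross(z,x)
    Rt=R.from_matrix(np.stack([x,y,z],1))
    d=R0.inv().apply(np.array(target)-p0)/.8; t=(R0.inv()*Rt).as_rotvec()/np.radians(60)
    return np.r_[d,t].round(4)
def st():
    s=status.observe(); m=R.from_rotvec(s['ee_rot']).as_matrix()
    print('t%.2f'%s['clock'],'p',s['position'].round(4),'yaw %.2f'%np.degrees(np.arctan2(m[1,2],m[0,2])),'tilt',m[2].round(3),'F',s['force'].round(2),'T',s['ft_torque'].round(2),'w %.3f'%s['width'],'q',s['joints'].round(2))
E
python3 - <<'E'
from h import *
d=cams.get_image('wrist');print(np.array(d['tool_from_camera']).round(3))
print(rel([.58,.06,.36],90)); st()
E
```

```text
[[-0.001 -0.275  0.961 -0.158]
 [ 0.001 -0.961 -0.275  0.074]
 [ 1.     0.001  0.001  0.001]
 [ 0.     0.     0.     1.   ]]
[-1.668e-01 -6.226e-01 -4.020e-01 -4.238e-01 -9.000e-04 -1.000e-04]
t0.20 p [0.2683 0.5642 0.2263] yaw 64.57 tilt [-1.    -0.    -0.001] F [ 0.02 -0.16 -0.2 ] T [-0.05 -0.03 -0.06] w 1.003 q [-1.23  0.43  0.02  1.57 -0.01  1.13 -0.08]
```

>>> {"fn": "step_arm", "kwargs": {
  "rows": [
    [-1, -0.08, -0.05, -0.03, -0.05, 0, 0],
    [-1, -0.1, -0.1, -0.065, -0.1, 0, 0],
    [-1, -0.11, -0.15, -0.1, -0.15, 0, 0],
    [-1, -0.12, -0.2, -0.13, -0.2, 0, 0],
    [-1, -0.13, -0.25, -0.16, -0.25, 0, 0],
    [-1, -0.14, -0.3, -0.195, -0.3, 0, 0],
    [-1, -0.15, -0.35, -0.225, -0.35, 0, 0],
    [-1, -0.16, -0.4, -0.26, -0.4, 0, 0],
    [-1, -0.165, -0.45, -0.29, -0.42, 0, 0],
    [-1, -0.167, -0.5, -0.32, -0.424, 0, 0],
    [-1, -0.167, -0.56, -0.36, -0.424, 0, 0],
    [-1, -0.167, -0.6226, -0.402, -0.424, 0, 0]
  ]
}}

```text
clock: 1.2
position: [0.5156, 0.1646, 0.3558]
ee_rot: [-1.209, 1.208, 1.209]
force: [1.2, 0.8, 0.7]
width: 0.998
```

Run:
```python
from h import *
st(); print(rel([.58,.06,.36],90))
```

```text
t1.20 p [0.5156 0.1646 0.3558] yaw 90.02 tilt [-1.    -0.001  0.   ] F [1.25 0.82 0.65] T [ 0.06 -0.05  0.04] w 0.998 q [-0.56  0.21  0.19  1.58 -0.04  1.35  1.21]
[-0.0052 -0.0804 -0.1308  0.0003  0.0004  0.0007]
```

>>> {"fn": "step_arm", "kwargs": {
  "rows": [
    [-1, 0, -0.04, -0.05, 0, 0, 0],
    [-1, -0.005, -0.08, -0.09, 0, 0, 0],
    [-1, -0.005, -0.08, -0.13, 0, 0, 0],
    [-1, -0.005, -0.08, -0.13, 0, 0, 0],
    [-1, -0.005, -0.08, -0.13, 0, 0, 0],
    [-1, -0.005, -0.08, -0.13, 0, 0, 0]
  ]
}}

```text
clock: 1.7
position: [0.5786, 0.0628, 0.359]
ee_rot: [-1.208, 1.209, 1.21]
force: [-0.1, 0.7, -0.1]
width: 1.002
```

Run:
```python
from h import *
st(); d,W,T=grab('wrist','w1.png'); np.save('w1.npy',W)
d,W,T=grab('top','t1.png')
```

```text
t1.70 p [0.5786 0.0628 0.359 ] yaw 89.98 tilt [-1.     0.001  0.001] F [-0.06  0.71 -0.06] T [0.03 0.03 0.03] w 1.002 q [-0.39  0.29  0.26  1.48 -0.07  1.39  1.44]
```

View pics/w1.png

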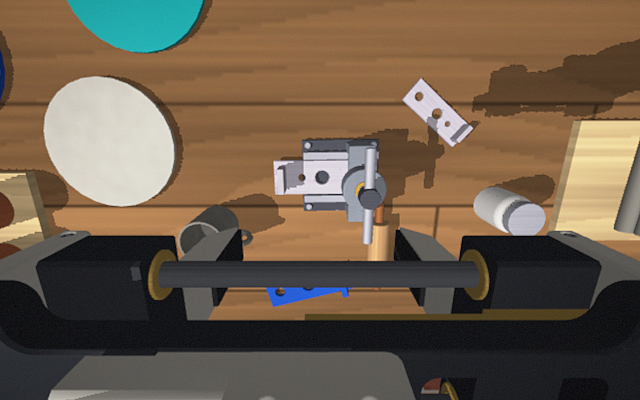

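Run:
```python
from h import *
W=np.load('w1.npy');z=W[...,2]
def pr(n,m):
    p=W[m]; r=cv2.minAreaRect(p[:,:2].astype(np.float32)); print(n,len(p),'mean',p.mean(0).round(4),'min',p.min(0).round(4),'max',p.max(0).round(4),'rect',np.round(r[0],4),np.round(r[1],4),round(r[2],2))
    return p
box=np.zeros(z.shape,bool);box[130:250,265:400]=1
p=pr('bar',box&(z>.151)&(z<.175))
b=p[(p[:,2]<.167)]
# long axis
c=b[:,:2]-b[:,:2].mean(0);u,s,v=np.linalg.svd(c,full_matrices=False);print('bar dir',v[0],np.degrees(np.arctan2(v[0,1],v[0,0])))
h=pr('hub',box&(z>.1625)&(z<.175))
pr('boss',box&(z>.114)&(z<.126))
pr('bridge',box&(z>.081)&(z<.09))
t=np.zeros(z.shape,bool);t[150:215,265:310]=1
pr('tabtop',t&(z>.051)&(z<.062))
pr('plate',box&(z>.0165)&(z<.0225)&(np.arange(640)[None]<350)&(np.arange(400)[:,None]>155)&(np.arange(400)[:,None]<200))
pr('rail',box&(z>.0225)&(z<.028)&(np.arange(640)[None]<350))
```

```text
bar 1189 mean [0.6042 0.1301 0.1629] min [0.5431 0.1174 0.1512] max [0.6726 0.1438 0.1696] rect [0.608  0.1304] [0.1296 0.0263] 2.93
bar dir [0.9999299 0.0118403] 0.6784151073322713
hub 531 mean [0.6079 0.1308 0.166 ] min [0.5441 0.1177 0.1625] max [0.6721 0.1438 0.1696] rect [0.6081 0.1307] [0.128  0.0258] 2.93
boss 851 mean [0.6043 0.1254 0.1207] min [0.577  0.1    0.1142] max [0.6393 0.1623 0.1258] rect [0.6064 0.1305] [0.0595 0.063 ] 23.22
bridge 569 mean [0.5951 0.123  0.0857] min [0.5479 0.1037 0.0829] max [0.668  0.1497 0.0896] rect [0.6069 0.1224] [0.0405 0.1234] 83.15
tabtop 189 mean [0.6091 0.0019 0.0565] min [ 0.5882 -0.0044  0.0516] max [0.6305 0.0075 0.0591] rect [0.6093 0.0017] [0.0117 0.0424] 88.35
plate 1868 mean [0.608  0.0539 0.0207] min [ 0.573  -0.014   0.0167] max [0.6428 0.1167 0.0225] rect [0.6079 0.0516] [0.0694 0.1309] 0.69
rail 646 mean [0.6057 0.0732 0.0247] min [ 0.5642 -0.0111  0.0225] max [0.6542 0.1159 0.0275] rect [0.6099 0.0526] [0.0893 0.1279] 1.14
```

>>> {"fn": "step_arm", "kwargs": {
  "rows": [
    [0.5, 0.04, -0.03, 0.025, -0.01, 0, 0],
    [0.5, 0.08, -0.06, 0.05, -0.01, 0, 0],
    [0.5, 0.11, -0.09, 0.075, -0.01, 0, 0],
    [0.5, 0.15, -0.102, 0.0855, -0.01, 0, 0],
    [0.5, 0.18, -0.102, 0.0855, -0.01, 0, 0],
    [0.5, 0.18, -0.102, 0.0855, -0.01, 0, 0],
    [0.5, 0.18, -0.102, 0.0855, -0.01, 0, 0],
    [0.5, 0.18, -0.102, 0.0855, -0.01, 0, 0]
  ]
}}

```text
clock: 2.47
position: [0.6609, 0.1314, 0.2173]
ee_rot: [-1.218, 1.202, 1.216]
force: [0.2, -1.0, 0.3]
width: 0.468
```

Run:
```python
from h import *
st(); d,W,T=grab('wrist','w2.png'); np.save('w2.npy',W); print(rel([.66,.1312,.138],90.7))
d,W,T=grab('side','s2.png')
i=d['pixels'][90:240,230:410,::-1];cv2.imwrite('pics/s2c.png',cv2.resize(i,None,fx=4,fy=4))
```

```text
t2.47 p [0.6609 0.1314 0.2173] yaw 90.64 tilt [-1.    -0.002  0.001] F [ 0.2  -1.01  0.3 ] T [-0.    0.08  0.05] w 0.468 q [-0.42  0.52  0.23  1.47 -0.12  1.16  1.41]
[ 0.1     0.002  -0.     -0.0015  0.0008  0.0033]
```

View pics/w2.png

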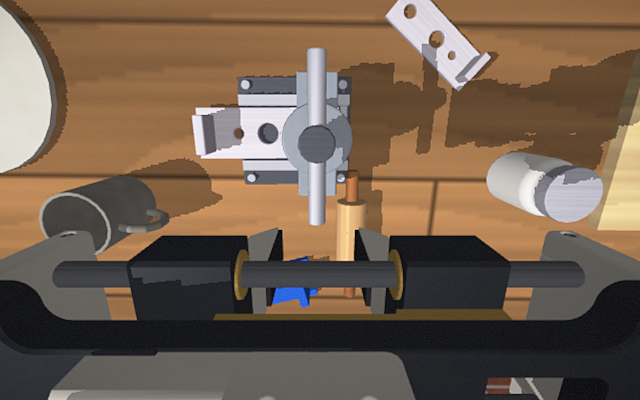

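View pics/s2c.png

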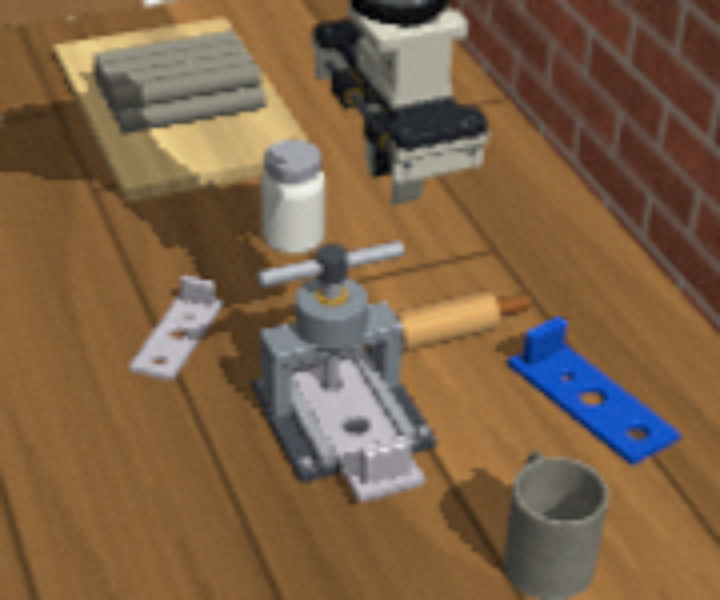

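>>> {"fn": "step_arm", "kwargs": {
  "rows": [
    [0.5, 0.03, 0, 0, 0, 0, 0],
    [0.5, 0.06, 0, 0, 0, 0, 0],
    [0.5, 0.09, 0.002, 0, 0, 0, 0],
    [0.5, 0.1, 0.002, 0, 0, 0, 0],
    [0.5, 0.1, 0.002, 0, 0, 0, 0],
    [0.5, 0.1, 0.002, 0, 0, 0, 0]
  ]
}}

```text
clock: 3.07
position: [0.6597, 0.1309, 0.137]
ee_rot: [-1.217, 1.203, 1.216]
force: [0.1, -0.0, 0.8]
width: 0.246
```

Run:
```python
from h import *
st(); d,W,T=grab('wrist','w3.png'); st()
```

```text
t3.07 p [0.6597 0.1309 0.137 ] yaw 90.59 tilt [-1.    -0.002  0.   ] F [ 0.08 -0.04  0.79] T [ 0.   -0.01 -0.03] w 0.246 q [-0.41  0.59  0.21  1.56 -0.14  1.    1.42]
t3.12 p [0.6602 0.1311 0.1375] yaw 90.60 tilt [-1.    -0.003  0.001] F [0.05 0.43 0.62] T [0.03 0.03 0.03] w 0.253 q [-0.41  0.59  0.21  1.56 -0.14  1.    1.42]
```

View pics/w3.png

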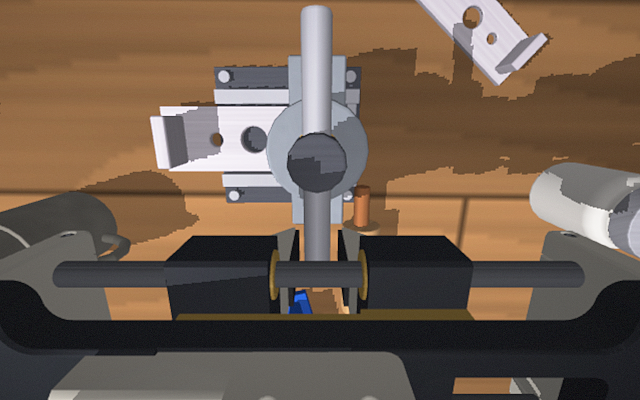

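>>> {"fn": "step_arm", "kwargs": {
  "rows": [
    [0.5, 0, 0, -0.003, 0, 0, 0],
    [0.5, 0, 0, -0.005, 0, 0, 0],
    [0.5, 0, 0, -0.0075, 0, 0, 0],
    [0.5, 0, 0, -0.01, 0, 0, 0],
    [0.5, 0, 0, -0.01, 0, 0, 0],
    [0.5, 0, 0, -0.01, 0, 0, 0]
  ]
}}

```text
clock: 3.62
position: [0.6595, 0.1239, 0.1359]
ee_rot: [-1.217, 1.202, 1.217]
force: [1.3, 3.6, 1.9]
width: 0.25
```

>>> {"fn": "step_arm", "kwargs": {
  "rows": [
    [0.5, 0, 0, -0.001, 0, 0, 0],
    [0.5, 0, 0, -0.002, 0, 0, 0],
    [0.5, 0, 0, -0.003, 0, 0, 0],
    [0.5, 0, 0, -0.003, 0, 0, 0],
    [0.5, 0, 0, -0.003, 0, 0, 0]
  ]
}}

```text
clock: 4.03
position: [0.6595, 0.1223, 0.1357]
ee_rot: [-1.217, 1.201, 1.218]
force: [1.4, 6.4, 2.9]
width: 0.254
```

>>> {"fn": "step_arm", "kwargs": {
  "rows": [
    [0.5, 0, 0, -0.001, 0, 0, 0],
    [0.5, 0, 0, -0.002, 0, 0, 0],
    [0.5, 0, 0, -0.003, 0, 0, 0],
    [0.5, 0, 0, -0.003, 0, 0, 0],
    [0.5, 0, 0, -0.003, 0, 0, 0]
  ]
}}

```text
clock: 4.45
position: [0.6596, 0.1208, 0.1357]
ee_rot: [-1.217, 1.2, 1.219]
force: [2.8, 10.0, 2.2]
width: 0.252
```

>>> {"fn": "step_arm", "kwargs": {
  "rows": [
    [0.5, 0, 0, -0.001, 0, 0, 0],
    [0.5, 0, 0, -0.002, 0, 0, 0],
    [0.5, 0, 0, -0.002, 0, 0, 0],
    [0.5, 0, 0, -0.002, 0, 0, 0]
  ]
}}

```text
clock: 4.78
position: [0.6597, 0.1193, 0.1357]
ee_rot: [-1.217, 1.2, 1.219]
force: [3.6, 9.1, 2.2]
width: 0.249
```

>>> {"fn": "step_arm", "kwargs": {
  "rows": [
    [0.5, 0, 0, -0.001, 0, 0, 0],
    [0.5, 0, 0, -0.002, 0, 0, 0],
    [0.5, 0, 0, -0.003, 0, 0, 0],
    [0.5, 0, 0, -0.003, 0, 0, 0],
    [0.5, 0, 0, -0.003, 0, 0, 0]
  ]
}}

```text
clock: 5.2
position: [0.6597, 0.1169, 0.1357]
ee_rot: [-1.217, 1.2, 1.219]
force: [2.1, 9.0, 2.7]
width: 0.248
```

Run:
```python
from h import *
st();d,W,T=grab('wrist');
for k in range(4): st(); cams.get_image('wrist')
```

```text
t5.20 p [0.6597 0.1169 0.1357] yaw 90.72 tilt [-1.    -0.002  0.003] F [2.12 8.99 2.74] T [ 1.83 -0.52 -0.07] w 0.248 q [-0.39  0.59  0.21  1.57 -0.14  0.99  1.45]
t5.25 p [0.6597 0.1169 0.1357] yaw 90.71 tilt [-1.    -0.002  0.003] F [3.28 8.68 1.86] T [ 1.88 -0.54 -0.11] w 0.255 q [-0.39  0.59  0.21  1.57 -0.14  0.99  1.45]
t5.30 p [0.6597 0.1169 0.1357] yaw 90.72 tilt [-1.    -0.002  0.003] F [2.45 9.01 1.76] T [ 1.86 -0.56 -0.06] w 0.248 q [-0.39  0.59  0.21  1.57 -0.14  0.99  1.45]
t5.35 p [0.6597 0.1169 0.1357] yaw 90.72 tilt [-1.    -0.002  0.003] F [2.25 7.94 1.89] T [ 1.9  -0.57 -0.07] w 0.252 q [-0.39  0.59  0.21  1.57 -0.14  0.99  1.45]
t5.40 p [0.6597 0.1169 0.1357] yaw 90.72 tilt [-1.    -0.002  0.003] F [3.01 9.4  2.61] T [ 1.94 -0.57 -0.08] w 0.251 q [-0.39  0.59  0.21  1.57 -0.14  0.99  1.45]
```

```bash
cat > arc.py <<'E'
from h import *
def pose(th,C=(.608,.1305),r=.052,lead=.007):
    t=np.radians(th); return np.array([C[0]+r*np.cos(t)+lead*np.sin(t),C[1]+r*np.sin(t)-lead*np.cos(t),.136])
def Rm(yaw):
    a=np.radians(yaw); x=np.array([0,0,-1.]); z=np.array([np.cos(a),np.sin(a),0]); return R.from_matrix(np.stack([x,np.cross(z,x),z],1))
def rows(p0,yaw0,ths,grip=.5):
    R0=Rm(yaw0); out=[]
    for th in ths:
        d=R0.inv().apply(pose(th)-p0)/.8; out.append([grip,0,round(d[1],3),round(d[2],3),round((yaw0-th-90)/60,3),0,0])
    return out
E
python3 - <<'E'
from arc import *
p0=np.array([.6602,.1143,.136])
print(rows(p0,90.7,-10-3.5*np.arange(1,13)))
E
```

```text
[[0.5, 0, np.float64(0.004), np.float64(-0.003), np.float64(0.237), 0, 0], [0.5, 0, np.float64(0.006), np.float64(-0.007), np.float64(0.295), 0, 0], [0.5, 0, np.float64(0.008), np.float64(-0.011), np.float64(0.353), 0, 0], [0.5, 0, np.float64(0.01), np.float64(-0.014), np.float64(0.412), 0, 0], [0.5, 0, np.float64(0.012), np.float64(-0.017), np.float64(0.47), 0, 0], [0.5, 0, np.float64(0.014), np.float64(-0.021), np.float64(0.528), 0, 0], [0.5, 0, np.float64(0.017), np.float64(-0.024), np.float64(0.587), 0, 0], [0.5, 0, np.float64(0.02), np.float64(-0.026), np.float64(0.645), 0, 0], [0.5, 0, np.float64(0.023), np.float64(-0.029), np.float64(0.703), 0, 0], [0.5, 0, np.float64(0.026), np.float64(-0.032), np.float64(0.762), 0, 0], [0.5, 0, np.float64(0.029), np.float64(-0.034), np.float64(0.82), 0, 0], [0.5, 0, np.float64(0.033), np.float64(-0.036), np.float64(0.878), 0, 0]]
```

>>> {"fn": "step_arm", "kwargs": {
  "rows": [
    [0.5, 0, 0.003, -0.003, 0.1, 0, 0],
    [0.5, 0, 0.006, -0.007, 0.2, 0, 0],
    [0.5, 0, 0.008, -0.011, 0.3, 0, 0],
    [0.5, 0, 0.01, -0.014, 0.4, 0, 0],
    [0.5, 0, 0.012, -0.017, 0.47, 0, 0],
    [0.5, 0, 0.014, -0.021, 0.528, 0, 0],
    [0.5, 0, 0.017, -0.024, 0.587, 0, 0],
    [0.5, 0, 0.02, -0.026, 0.645, 0, 0],
    [0.5, 0, 0.023, -0.029, 0.703, 0, 0],
    [0.5, 0, 0.026, -0.032, 0.762, 0, 0],
    [0.5, 0, 0.029, -0.034, 0.82, 0, 0],
    [0.5, 0, 0.033, -0.036, 0.878, 0, 0]
  ]
}}

```text
clock: 6.45
position: [0.6351, 0.0853, 0.1359]
ee_rot: [-0.517, 1.504, 0.515]
force: [9.0, 3.1, -1.4]
width: 0.25
```

Run:
```python
from arc import *
st(); d,W,T=grab('wrist','w4.png'); st()
print(pose(-52)); R0=Rm(90.7); print(np.array([.6602,.1143,.136])+R0.apply(np.array([0,.033,-.036])*.8))
```

```text
t6.45 p [0.6351 0.0853 0.1359] yaw 37.78 tilt [-1.    -0.003  0.004] F [ 9.04  3.09 -1.39] T [ 0.5 -1.8 -0. ] w 0.250 q [-0.52  0.57  0.46  1.67 -0.29  0.97  0.7 ]
t6.50 p [0.6346 0.0848 0.1358] yaw 37.49 tilt [-1.    -0.003  0.003] F [8.29 2.53 0.13] T [ 0.58 -1.55 -0.02] w 0.254 q [-0.52  0.57  0.46  1.67 -0.29  0.97  0.7 ]
[0.63449832 0.08521381 0.136     ]
[0.63415382 0.08517962 0.136     ]
```

View pics/w4.png

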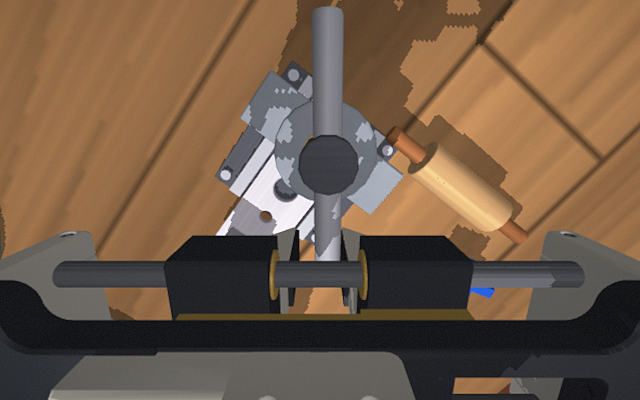

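Run:
```python
from arc import *
def f(r): print([[float(x) for x in q] for q in r])
f(rows(pose(-52),38,-52-3.5*np.arange(1,13)))
f(rows(pose(-94),-4,-94-3.5*np.arange(1,13)))
```

```text
[[0.5, 0.0, 0.001, -0.004, 0.058, 0.0, 0.0], [0.5, 0.0, 0.002, -0.008, 0.117, 0.0, 0.0], [0.5, 0.0, 0.003, -0.012, 0.175, 0.0, 0.0], [0.5, 0.0, 0.004, -0.015, 0.233, 0.0, 0.0], [0.5, 0.0, 0.006, -0.019, 0.292, 0.0, 0.0], [0.5, 0.0, 0.007, -0.023, 0.35, 0.0, 0.0], [0.5, 0.0, 0.009, -0.026, 0.408, 0.0, 0.0], [0.5, 0.0, 0.012, -0.029, 0.467, 0.0, 0.0], [0.5, 0.0, 0.014, -0.033, 0.525, 0.0, 0.0], [0.5, 0.0, 0.017, -0.036, 0.583, 0.0, 0.0], [0.5, 0.0, 0.02, -0.039, 0.642, 0.0, 0.0], [0.5, 0.0, 0.023, -0.041, 0.7, 0.0, 0.0]]
[[0.5, 0.0, 0.001, -0.004, 0.058, 0.0, 0.0], [0.5, 0.0, 0.002, -0.008, 0.117, 0.0, 0.0], [0.5, 0.0, 0.003, -0.012, 0.175, 0.0, 0.0], [0.5, 0.0, 0.004, -0.015, 0.233, 0.0, 0.0], [0.5, 0.0, 0.006, -0.019, 0.292, 0.0, 0.0], [0.5, 0.0, 0.007, -0.023, 0.35, 0.0, 0.0], [0.5, 0.0, 0.009, -0.026, 0.408, 0.0, 0.0], [0.5, 0.0, 0.012, -0.029, 0.467, 0.0, 0.0], [0.5, 0.0, 0.014, -0.033, 0.525, 0.0, 0.0], [0.5, 0.0, 0.017, -0.036, 0.583, 0.0, 0.0], [0.5, 0.0, 0.02, -0.039, 0.642, 0.0, 0.0], [0.5, 0.0, 0.023, -0.041, 0.7, 0.0, 0.0]]
```

>>> {"fn": "step_arm", "kwargs": {
  "rows": [
    [0.5, 0, 0.001, -0.004, 0.058, 0, 0],
    [0.5, 0, 0.002, -0.008, 0.117, 0, 0],
    [0.5, 0, 0.003, -0.012, 0.175, 0, 0],
    [0.5, 0, 0.004, -0.015, 0.233, 0, 0],
    [0.5, 0, 0.006, -0.019, 0.292, 0, 0],
    [0.5, 0, 0.007, -0.023, 0.35, 0, 0],
    [0.5, 0, 0.009, -0.026, 0.408, 0, 0],
    [0.5, 0, 0.012, -0.029, 0.467, 0, 0],
    [0.5, 0, 0.014, -0.033, 0.525, 0, 0],
    [0.5, 0, 0.017, -0.036, 0.583, 0, 0],
    [0.5, 0, 0.02, -0.039, 0.642, 0, 0],
    [0.5, 0, 0.023, -0.041, 0.7, 0, 0]
  ]
}}

```text
clock: 7.5
position: [0.5977, 0.0774, 0.1359]
ee_rot: [0.058, 1.566, -0.061]
force: [8.8, -3.7, -1.5]
width: 0.251
```

Run:
```python
from arc import *
st();print(pose(-94))
```

```text
t7.50 p [0.5977 0.0774 0.1359] yaw -4.33 tilt [-1.    -0.002  0.004] F [ 8.78 -3.7  -1.53] T [-0.81 -1.61 -0.1 ] w 0.251 q [-0.67  0.55  0.66  1.78 -0.4   0.95  0.09]
[0.59738972 0.07911496 0.136     ]
```

>>> {"fn": "step_arm", "kwargs": {
  "rows": [
    [0.5, 0, 0.001, -0.004, 0.058, 0, 0],
    [0.5, 0, 0.003, -0.008, 0.117, 0, 0],
    [0.5, 0, 0.004, -0.012, 0.175, 0, 0],
    [0.5, 0, 0.005, -0.015, 0.233, 0, 0],
    [0.5, 0, 0.007, -0.019, 0.292, 0, 0],
    [0.5, 0, 0.008, -0.023, 0.35, 0, 0],
    [0.5, 0, 0.01, -0.026, 0.408, 0, 0],
    [0.5, 0, 0.013, -0.029, 0.467, 0, 0],
    [0.5, 0, 0.015, -0.033, 0.525, 0, 0],
    [0.5, 0, 0.018, -0.036, 0.583, 0, 0],
    [0.5, 0, 0.021, -0.039, 0.642, 0, 0],
    [0.5, 0, 0.024, -0.041, 0.7, 0, 0]
  ]
}}

```text
clock: 8.5
position: [0.5651, 0.0968, 0.1357]
ee_rot: [0.63, 1.473, -0.636]
force: [2.7, -10.2, 1.5]
width: 0.249
```

Run:
```python
from arc import *
st();print(pose(-136)); d,W,T=grab('top','t5.png'); st()
d,W2,T=grab('wrist','w5.png')
for n,X in (('top',W),('wrist',W2)):
    z=X[...,2]; m=(z>.155)&(z<.165)&(np.hypot(X[...,0]-.608,X[...,1]-.1305)<.07)&(np.hypot(X[...,0]-.608,X[...,1]-.1305)>.016)
    m&=~(np.hypot(X[...,0]-.57,X[...,1]-.095)<.03)
    p=X[m];print(n,len(p),p.mean(0), np.degrees(np.arctan2(*(p.mean(0)-[.608,.1305,0])[[1,0]])))
```

```text
t8.50 p [0.5651 0.0968 0.1357] yaw -46.45 tilt [-1.    -0.002  0.005] F [  2.75 -10.18   1.54] T [-2.2  -0.35 -0.08] w 0.249 q [-0.86  0.57  0.88  1.86 -0.53  0.96 -0.55]
[0.56573172 0.09941314 0.136     ]
t8.55 p [0.5647 0.0974 0.1355] yaw -46.68 tilt [-1.    -0.002  0.004] F [  1.78 -10.74   4.66] T [-2.18 -0.29 -0.08] w 0.251 q [-0.86  0.57  0.88  1.86 -0.53  0.96 -0.56]
top 0 [nan nan nan] nan
wrist 4153 [0.63355472 0.15548289 0.16087835] 44.351730856430954<stdin>:7: RuntimeWarning: Mean of empty slice.
  ret = um.true_divide(
```

View pics/w5.png

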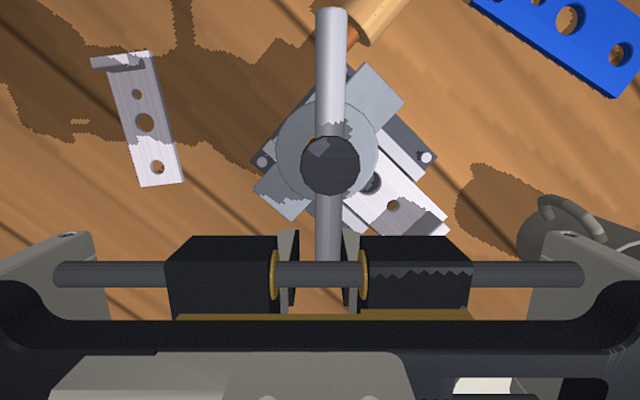

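>>> {"fn": "step_arm", "kwargs": {
  "rows": [
    [0.5, 0, 0, 0.003, 0, 0, 0],
    [0.5, 0, 0, 0.006, 0, 0, 0],
    [0.5, 0, 0, 0.0085, 0, 0, 0],
    [0.5, 0, 0, 0.0085, 0, 0, 0],
    [0.5, -0.04, 0, 0.0085, 0, 0, 0],
    [0.2, -0.08, 0, 0.0085, 0, 0, 0],
    [-0.3, -0.13, 0, 0.0085, 0, 0, 0],
    [-0.3, -0.13, 0, 0.0085, 0, 0, 0]
  ]
}}

```text
clock: 9.27
position: [0.5721, 0.0956, 0.2456]
ee_rot: [0.632, 1.471, -0.624]
force: [1.7, 0.1, 0.3]
width: 0.419
```

Run:
```python
from arc import *
st(); d,W2,T=grab('wrist','w6.png');np.save('w6.npy',W2)
X=W2;z=X[...,2]; r=np.hypot(X[...,0]-.608,X[...,1]-.1305); m=(z>.155)&(z<.165)&(r<.07)&(r>.016)
p=X[m][:,:2];c=p-p.mean(0);v=np.linalg.svd(c,full_matrices=False)[2];print(len(p),p.mean(0),np.degrees(np.arctan2(v[0,1],v[0,0])))
print(rel([.609,.0015,.2],0))
```

```text
t9.27 p [0.5721 0.0956 0.2456] yaw -46.09 tilt [-1.     0.007  0.004] F [1.74 0.13 0.25] T [-0.16  0.03  0.01] w 0.419 q [-0.92  0.46  0.97  1.72 -0.41  1.18 -0.64]
1893 [0.61164153 0.13479054] -132.0871730231384
[ 0.0534 -0.0481  0.118  -0.7675  0.004  -0.0038]
```

View pics/w6.png

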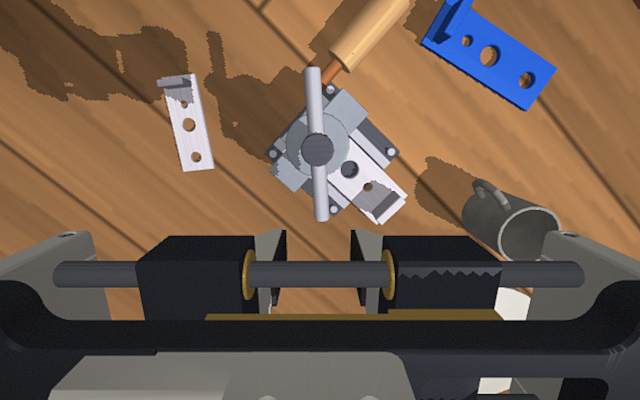

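Run:
```python
from h import *
X=np.load('w6.npy');z=X[...,2]
m=(z>.03)&(z<.1)&(X[...,0]>.66)&(X[...,0]<.8)&(X[...,1]<.0)&(X[...,1]>-.2)
p=X[m];print('mug',len(p),p.min(0),p.max(0)); h=p[p[:,1]>-.085];print('handle',len(h),h.min(0),h.max(0))
m=(z>.05)&(z<.064)&(abs(X[...,0]-.609)<.04)&(abs(X[...,1])<.02)
p=X[m];print('tab',len(p),p.mean(0),p.min(0),p.max(0),cv2.minAreaRect(p[:,:2].astype(np.float32)))
```

```text
mug 4117 [ 0.66608053 -0.16390022  0.03001362] [ 0.74161732 -0.05457212  0.09248869]
handle 365 [ 0.70658124 -0.08467507  0.03043467] [ 0.719717   -0.05457212  0.08055545]
tab 344 [0.60979022 0.00140565 0.05575233] [ 0.58745358 -0.00583529  0.05004412] [0.63102148 0.00657678 0.05838792] ((0.6092411279678345, 0.0005424129776656628), (0.04375237971544266, 0.012053399346768856), 1.3104721307754517)
```

>>> {"fn": "step_arm", "kwargs": {
  "rows": [
    [-0.3, 0, -0.008, 0.02, -0.1, 0, 0],
    [-0.3, 0, -0.016, 0.04, -0.2, 0, 0],
    [-0.3, 0.01, -0.024, 0.06, -0.3, 0, 0],
    [-0.3, 0.02, -0.032, 0.08, -0.4, 0, 0],
    [-0.3, 0.03, -0.04, 0.1, -0.5, 0, 0],
    [-0.3, 0.04, -0.048, 0.118, -0.6, 0, 0],
    [-0.3, 0.05, -0.048, 0.118, -0.7, 0, 0],
    [-0.3, 0.053, -0.048, 0.118, -0.767, 0.004, -0.004],
    [-0.3, 0.053, -0.048, 0.118, -0.767, 0.004, -0.004],
    [-0.3, 0.053, -0.048, 0.118, -0.767, 0.004, -0.004]
  ]
}}

```text
clock: 10.15
position: [0.6064, 0.0018, 0.196]
ee_rot: [0.001, 1.578, -0.004]
force: [-0.2, -1.0, 0.4]
width: 0.646
```

Run:
```python
from h import *
st(); d,X,T=grab('wrist','w7.png');z=X[...,2]
m=(z>.05)&(z<.064)&(abs(X[...,0]-.609)<.04)&(abs(X[...,1])<.02)
p=X[m];print('tab',len(p),p.mean(0),p.min(0),p.max(0),cv2.minAreaRect(p[:,:2].astype(np.float32)))
m=(z>.03)&(z<.1)&(X[...,0]>.66)&(X[...,0]<.8)&(X[...,1]<.0)&(X[...,1]>-.2)
p=X[m];print('mug',len(p),p.min(0),p.max(0)); h=p[p[:,1]>-.085];print('handle',len(h),h.min(0),h.max(0))
print(rel([.609,.0015,.032],0.7))
```

```text
t10.15 p [0.6064 0.0018 0.196 ] yaw -0.17 tilt [-1.    -0.002 -0.007] F [-0.25 -1.01  0.41] T [-0.02  0.05 -0.01] w 0.646 q [-0.56  0.5   0.7   1.69 -0.35  1.09  0.24]
tab 475 [0.60957993 0.00122589 0.05600896] [ 0.58822084 -0.00516834  0.05013868] [0.63161527 0.0069062  0.05838247] ((0.6099162697792053, 0.0008766842074692249), (0.012071160599589348, 0.0433955118060112), 89.97080993652344)
mug 476 [ 0.66626519 -0.16183469  0.03021202] [ 0.71843003 -0.05483366  0.09234863]
handle 110 [ 0.7104884  -0.06718483  0.03021202] [ 0.71843003 -0.05483366  0.06701021]
[ 0.2055  0.      0.0042 -0.0147 -0.006   0.0017]
```

View pics/w7.png

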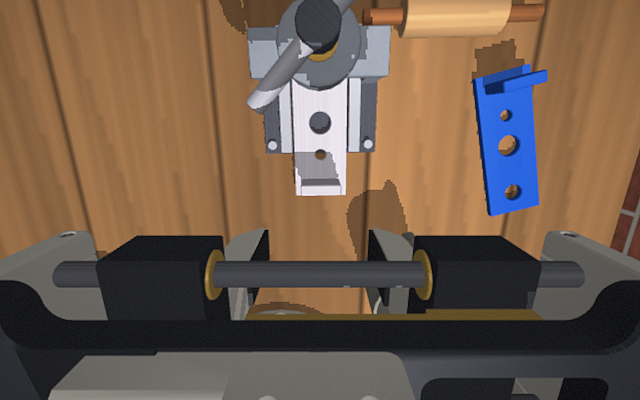

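>>> {"fn": "step_arm", "kwargs": {
  "rows": [
    [-0.3, 0.03, 0, 0.002, 0, 0, 0],
    [-0.3, 0.06, -0.001, 0.004, -0.01, 0, 0],
    [-0.3, 0.09, -0.001, 0.004, -0.015, -0.006, 0],
    [-0.3, 0.11, -0.001, 0.004, -0.015, -0.006, 0],
    [-0.3, 0.12, -0.001, 0.004, -0.015, -0.006, 0],
    [-0.3, 0.12, -0.001, 0.004, -0.015, -0.006, 0]
  ]
}}

```text
clock: 10.7
position: [0.6086, 0.0009, 0.0993]
ee_rot: [-0.013, 1.573, 0.009]
force: [-1.3, 0.3, 0.1]
width: 0.653
```

Run:
```python
from h import *
st(); d,X,T=grab('side');i=d['pixels'][70:260,220:450,::-1];cv2.imwrite('pics/s8.png',cv2.resize(i,None,fx=3.4,fy=3.1,interpolation=cv2.INTER_CUBIC))
d,X,T=grab('wrist','w8.png')
print(rel([.6098,.001,.032],0.7))
```

```text
t10.70 p [0.6086 0.0009 0.0993] yaw 0.79 tilt [-1.    -0.002 -0.002] F [-1.29  0.33  0.06] T [-0.09  0.04 -0.04] w 0.653 q [-0.51  0.6   0.63  1.79 -0.44  0.9   0.33]
[ 0.0869  0.0009 -0.0005  0.0019  0.0015  0.0022]
```

View pics/s8.png

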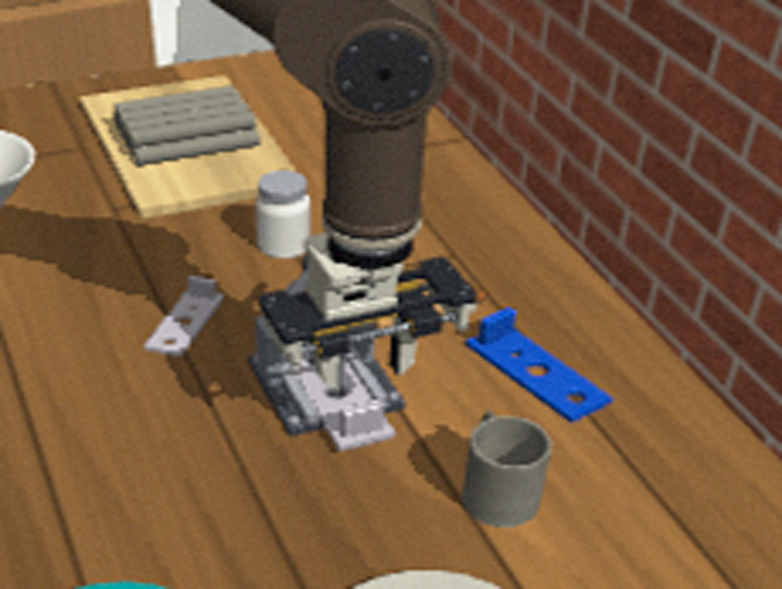

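View pics/w8.png

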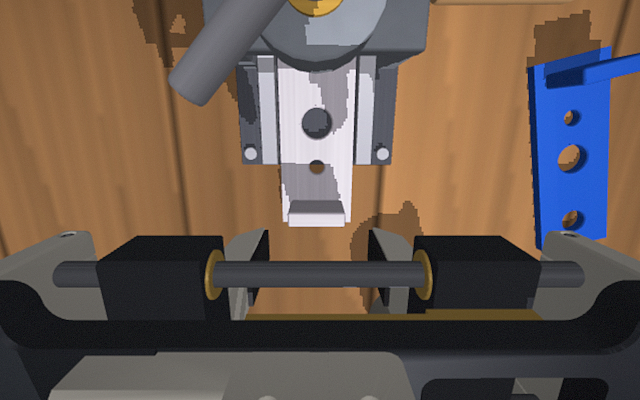

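>>> {"fn": "step_arm", "kwargs": {
  "rows": [
    [-0.3, 0.02, 0, 0, 0, 0, 0],
    [-0.3, 0.04, 0.001, 0, 0, 0, 0],
    [-0.3, 0.06, 0.001, 0, 0, 0, 0],
    [-0.3, 0.075, 0.001, 0, 0, 0, 0],
    [-0.3, 0.086, 0.001, 0, 0, 0, 0],
    [-0.3, 0.086, 0.001, 0, 0, 0, 0]
  ]
}}

```text
clock: 11.3
position: [0.6093, 0.0011, 0.0312]
ee_rot: [-0.013, 1.571, 0.01]
force: [-0.4, 0.5, -0.4]
width: 0.649
```

>>> {"fn": "step_arm", "kwargs": {
  "rows": [
    [0.5, 0, 0, 0, 0, 0, 0],
    [0.5, 0, 0, 0, 0, 0, 0],
    [0.5, 0, 0, 0, 0, 0, 0],
    [0.5, 0, 0, 0, 0, 0, 0],
    [0.5, 0, 0, 0, 0, 0, 0],
    [0.5, 0, 0, 0, 0, 0, 0]
  ],
  "newtons": 30
}}

```text
clock: 11.8
position: [0.6102, 0.0007, 0.0327]
ee_rot: [-0.013, 1.569, 0.01]
force: [-0.6, -0.3, 5.4]
width: 0.478
```

>>> {"fn": "step_arm", "kwargs": {
  "rows": [
    [0.5, 0, -0.004, 0, 0, 0, 0],
    [0.5, 0, -0.009, 0, 0, 0, 0],
    [0.5, 0, -0.015, 0, 0, 0, 0],
    [0.5, 0, -0.021, 0, 0, 0, 0],
    [0.5, 0, -0.027, 0, 0, 0, 0],
    [0.5, 0, -0.033, 0, 0, 0, 0],
    [0.5, 0, -0.037, 0, 0, 0, 0],
    [0.5, 0, -0.037, 0, 0, 0, 0]
  ]
}}

```text
clock: 12.47
position: [0.61, -0.0304, 0.0321]
ee_rot: [-0.013, 1.57, 0.008]
force: [-0.5, -1.8, 4.0]
width: 0.48
```

Run:
```python
from h import *
st(); d,X,T=grab('wrist','w9.png');z=X[...,2]
m=(z>.05)&(z<.064)&(abs(X[...,0]-.609)<.04)&(abs(X[...,1]+.03)<.02)
p=X[m];print('tab',len(p),p.mean(0),p.min(0),p.max(0))
```

```text
t12.47 p [ 0.61   -0.0304  0.0321] yaw 0.75 tilt [-1.    -0.003  0.001] F [-0.52 -1.81  3.99] T [-0.1   0.2  -0.02] w 0.480 q [-0.41  0.69  0.57  1.83 -0.51  0.77  0.43]
tab 1668 [ 0.61143393 -0.02246445  0.05551397] [ 0.57326166 -0.03947536  0.05000851] [ 0.64880387 -0.0171547   0.06394181]
```

View pics/w9.png

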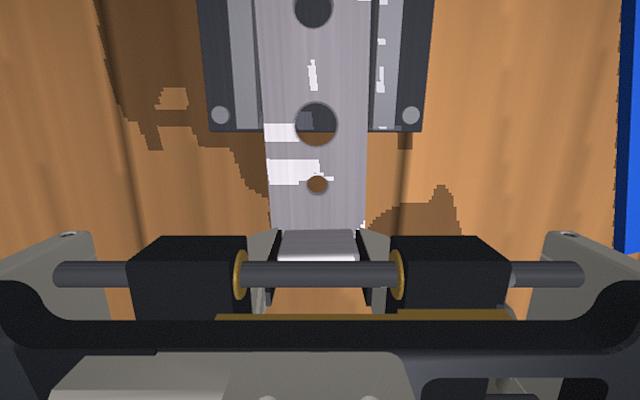

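>>> {"fn": "step_arm", "kwargs": {
  "rows": [
    [-0.2, 0, 0, 0, 0, 0, 0],
    [-0.2, 0, 0, 0, 0, 0, 0],
    [-0.2, 0, 0, 0, 0, 0, 0],
    [-0.2, -0.03, 0, 0, 0, 0, 0],
    [-0.1, -0.07, 0, 0, 0, 0, 0],
    [0, -0.11, 0, 0, 0, 0, 0],
    [0.1, -0.13, 0, 0, 0.11, 0, 0],
    [0.1, -0.13, 0, 0, 0.22, 0, 0],
    [0.1, -0.13, 0, 0, 0.33, 0, 0],
    [0.1, -0.13, 0, 0, 0.44, 0, 0],
    [0.1, -0.13, 0, 0, 0.55, 0, 0],
    [0.1, -0.13, 0, 0, 0.66, 0, 0]
  ]
}}

```text
clock: 13.52
position: [0.6099, -0.0281, 0.136]
ee_rot: [0.532, 1.503, -0.535]
force: [0.5, 0.7, -0.8]
width: 0.45
```

>>> {"fn": "step_arm", "kwargs": {
  "rows": [
    [0.1, 0, 0, 0, 0.11, 0, 0],
    [0.1, 0, 0, 0, 0.22, 0, 0],
    [0.1, 0, 0, 0, 0.33, 0, 0],
    [0.1, 0, 0, 0, 0.44, 0, 0],
    [0.1, 0, 0, 0, 0.55, 0, 0],
    [0.1, 0, 0, 0, 0.66, 0, 0],
    [0.1, 0, 0, 0, 0.77, 0, 0],
    [0.1, 0, 0, 0, 0.84, 0, 0],
    [0.1, 0, 0, 0, 0.84, 0, 0],
    [0.1, 0, 0, 0, 0.84, 0, 0]
  ]
}}

```text
clock: 14.35
position: [0.6099, -0.0282, 0.1358]
ee_rot: [1.194, 1.215, -1.197]
force: [-0.8, 0.0, 0.1]
width: 0.448
```

Run:
```python
from h import *
st(); d,X,T=grab('wrist','w10.png');z=X[...,2]
m=(z>.052)&(z<.064)&(abs(X[...,0]-.609)<.04)&(abs(X[...,1]+.03)<.03)
p=X[m];print('tab',len(p),p.mean(0),p.min(0),p.max(0),cv2.minAreaRect(p[:,:2].astype(np.float32)))
print(rel([.610,-.0305,.025],-89.3))
```

```text
t14.35 p [ 0.6099 -0.0282  0.1358] yaw -88.98 tilt [-1.     0.     0.003] F [-0.79  0.05  0.14] T [-0.07  0.19  0.01] w 0.448 q [-0.7   0.72  1.08  1.77 -0.71  1.1  -0.93]
tab 605 [ 0.61164366 -0.03162385  0.05369847] [ 0.58900201 -0.03831003  0.05200545] [ 0.63269558 -0.02590867  0.05577802] ((0.6108808517456055, -0.032148972153663635), (0.04365545138716698, 0.011755037121474743), 1.003352165222168)
[ 1.386e-01 -1.000e-04  2.500e-03  5.500e-03  2.300e-03 -5.000e-04]
```

View pics/w10.png

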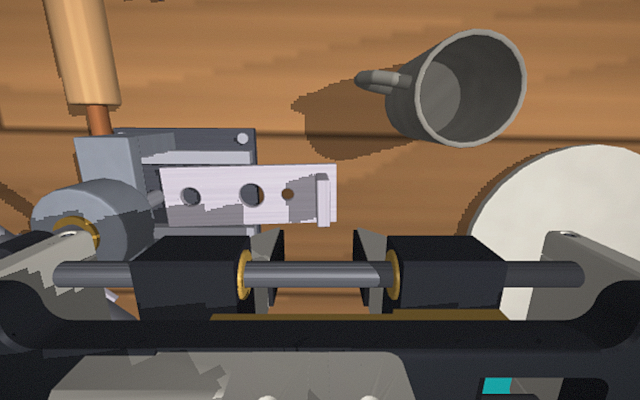

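>>> {"fn": "step_arm", "kwargs": {
  "rows": [
    [0.1, 0.03, 0, 0.004, 0.005, 0, 0],
    [0.1, 0.06, 0, 0.004, 0.005, 0, 0],
    [0.1, 0.09, 0, 0.004, 0.005, 0, 0],
    [0.1, 0.115, 0, 0.004, 0.005, 0, 0],
    [0.1, 0.136, 0, 0.004, 0.005, 0, 0],
    [0.1, 0.136, 0, 0.004, 0.005, 0, 0],
    [0.1, 0.136, 0, 0.004, 0.005, 0, 0]
  ]
}}

```text
clock: 14.98
position: [0.6098, -0.0319, 0.0271]
ee_rot: [1.2, 1.213, -1.202]
force: [0.1, -0.0, 1.0]
width: 0.449
```

>>> {"fn": "step_arm", "kwargs": {
  "rows": [
    [1, 0, 0, 0, 0, 0, 0],
    [1, 0, 0, 0, 0, 0, 0],
    [1, 0, 0, 0, 0, 0, 0],
    [1, 0, 0, 0, 0, 0, 0],
    [1, 0, 0, 0, 0, 0, 0],
    [1, 0, 0, 0, 0, 0, 0],
    [1, 0, 0, 0, 0, 0, 0],
    [1, 0, 0, 0, 0, 0, 0]
  ],
  "newtons": 40
}}

```text
clock: 15.65
position: [0.6105, -0.0316, 0.0282]
ee_rot: [1.202, 1.212, -1.201]
force: [-1.9, 0.3, 8.1]
width: 0.128
```

Run:
```python
from h import *
st(); d,X,T=grab('wrist','w11.png');d,X,T=grab('side');i=d['pixels'][70:260,220:450,::-1];cv2.imwrite('pics/s11.png',cv2.resize(i,None,fx=3.4,fy=3.1,interpolation=cv2.INTER_CUBIC))
```

```text
t15.65 p [ 0.6105 -0.0316  0.0282] yaw -89.43 tilt [-1.     0.002  0.001] F [-1.94  0.25  8.07] T [0.66 0.59 0.23] w 0.128 q [-0.62  0.84  0.95  1.85 -0.86  0.93 -0.82]
```

View pics/s11.png

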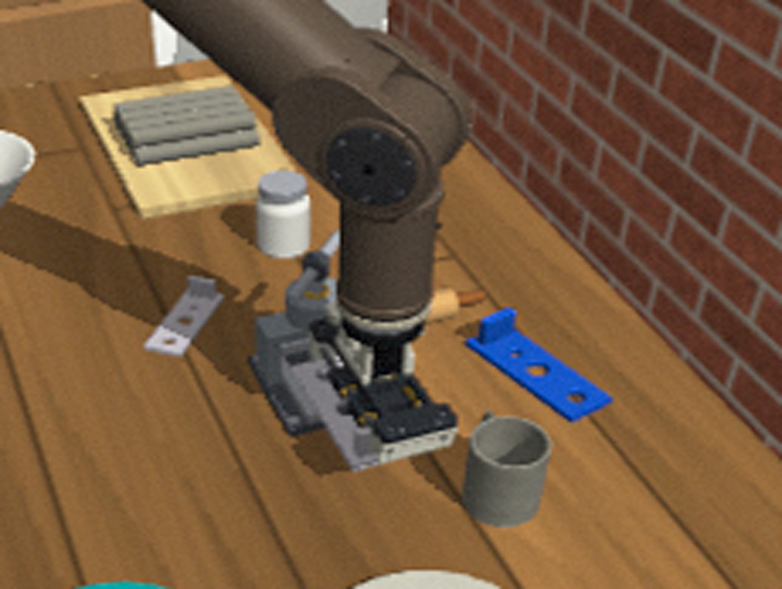

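View pics/w11.png

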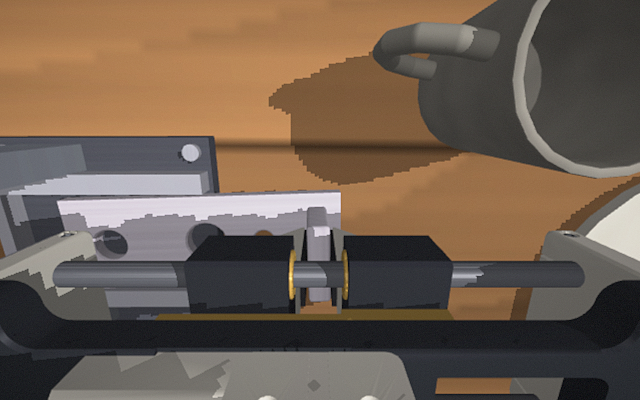

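>>> {"fn": "step_arm", "kwargs": {
  "rows": [
    [1, -0.001, 0, 0.005, 0, 0, 0],
    [1, -0.0015, 0, 0.012, 0, 0, 0],
    [1, -0.002, 0, 0.022, 0, 0, 0],
    [1, -0.002, 0, 0.034, 0, 0, 0],
    [1, -0.002, 0, 0.046, 0, 0, 0],
    [1, -0.002, 0, 0.058, 0, 0, 0],
    [1, -0.002, 0, 0.07, 0, 0, 0],
    [1, -0.002, 0, 0.084, 0, 0, 0],
    [1, -0.002, 0, 0.098, 0, 0, 0],
    [1, -0.002, 0, 0.112, 0, 0, 0],
    [1, -0.002, 0, 0.126, 0, 0, 0],
    [1, -0.002, 0, 0.14, 0, 0, 0]
  ]
}}

```text
clock: 16.75
position: [0.6109, -0.1455, 0.0289]
ee_rot: [1.201, 1.211, -1.204]
force: [0.1, 0.0, -3.4]
width: 0.128
```

>>> {"fn": "step_arm", "kwargs": {
  "rows": [
    [1, -0.01, 0, 0.003, 0, 0, 0],
    [1, -0.03, 0, 0.004, 0, 0, 0],
    [1, -0.06, 0, 0.004, 0, 0, 0],
    [1, -0.09, 0, 0.004, 0, 0, 0],
    [1, -0.12, 0, 0.004, 0, 0, 0],
    [1, -0.14, 0, 0.004, 0, 0, 0],
    [1, -0.14, 0, 0.004, 0, 0, 0]
  ]
}}

```text
clock: 17.33
position: [0.6131, -0.1474, 0.146]
ee_rot: [1.203, 1.207, -1.198]
force: [1.0, -0.5, -2.6]
width: 0.129
```

Run:
```python
from h import *
st(); d,X,T=grab('wrist','w12.png');np.save('w12.npy',X);d,X,T=grab('side');i=d['pixels'][70:300,220:450,::-1];cv2.imwrite('pics/s12.png',cv2.resize(i,None,fx=3,fy=2.6,interpolation=cv2.INTER_CUBIC))
d,X,T=grab('top','t12.png');z=X[...,2];np.save('t12.npy',X)
```

```text
t17.33 p [ 0.6131 -0.1474  0.146 ] yaw -89.42 tilt [-1.     0.007  0.003] F [ 0.98 -0.48 -2.56] T [-0.22  0.07 -0.05] w 0.129 q [-0.49  0.73  1.07  1.72 -0.7   1.12 -0.77]
```

View pics/s12.png

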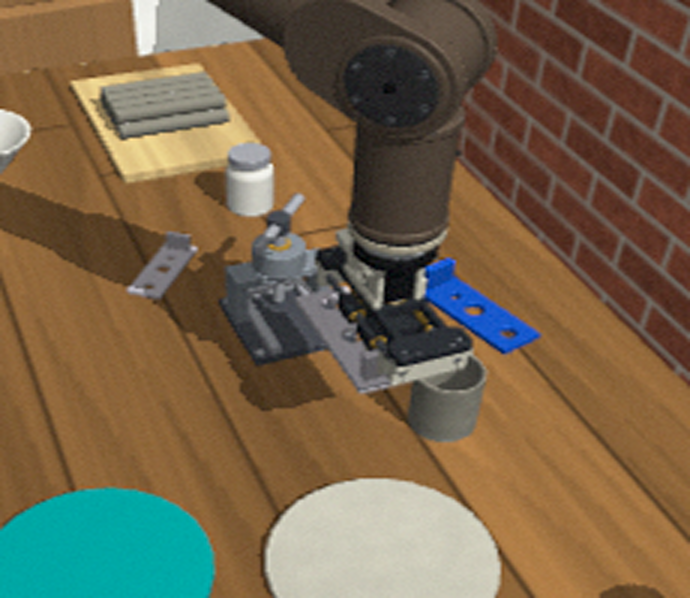

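View pics/w12.png

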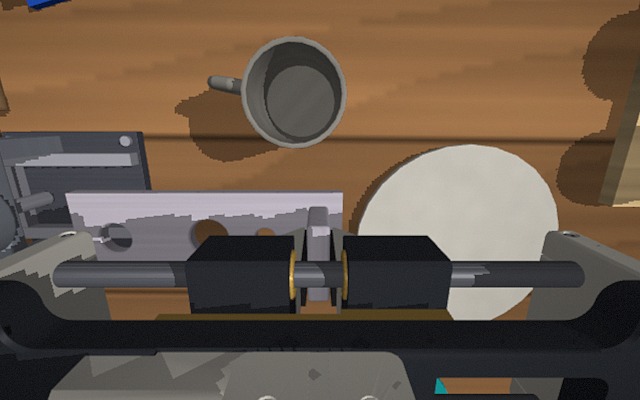

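Run:
```python
from h import *
X=np.load('w12.npy');z=X[...,2];v,u=np.mgrid[:400,:640]
m=(v>195)&(v<245)&(u>75)&(u<290)&(abs(X[...,0]-.61)<.032)&(z>.1)
m&=(z>.12)&(z<.16)
p=X[m];A=np.c_[p[:,:2],np.ones(len(p))];c=np.linalg.lstsq(A,p[:,2],rcond=None)[0]
print(len(p),p.min(0),p.max(0),'slopes',c, 'res',np.std(A@c-p[:,2]))
X=np.load('t12.npy');z=X[...,2];img=cv2.imread('pics/t12.png')
hsv=cv2.cvtColor(img,cv2.COLOR_BGR2HSV)
m=(hsv[...,1]<50)&(img.min(2)>140)&(abs(z-.012)<.01)&(abs(X[...,0]-.55)<.13)&(abs(X[...,1]+.3)<.13)
p=X[m][:,:2].astype(np.float32);print(len(p),cv2.minEnclosingCircle(p),cv2.fitEllipse(cv2.convexHull(p)))
print(rel([.552,-.37,.146],-89.4))
```

```text
8479 [ 0.60444569 -0.12982914  0.1265901 ] [0.64147703 0.00781248 0.15889652] slopes [ 0.03513275 -0.00593865  0.11312931] res 0.0014189927556022218
2685 ((0.5533680319786072, -0.29951778054237366), 0.1117880791425705) ((0.552578866481781, -0.29974332451820374), (0.21960048377513885, 0.2218872308731079), 33.11802291870117)
[-6.000e-03 -7.670e-02  2.794e-01 -1.000e-04  1.200e-03 -7.000e-04]
```

>>> {"fn": "step_arm", "kwargs": {
  "rows": [
    [1, 0, -0.006, 0.02, 0, 0, 0],
    [1, 0, -0.013, 0.045, 0, 0, 0],
    [1, 0, -0.02, 0.072, 0, 0, 0],
    [1, 0, -0.027, 0.1, 0, 0, 0],
    [1, 0, -0.035, 0.128, 0, 0, 0],
    [1, 0, -0.043, 0.156, 0, 0, 0],
    [1, 0, -0.051, 0.184, 0, 0, 0],
    [1, 0, -0.058, 0.212, 0, 0, 0],
    [1, 0, -0.066, 0.24, 0, 0, 0],
    [1, 0, -0.073, 0.265, 0, 0, 0],
    [1, 0, -0.077, 0.279, 0, 0, 0],
    [1, 0, -0.077, 0.279, 0, 0, 0]
  ]
}}

```text
clock: 18.48
position: [0.5495, -0.3733, 0.1409]
ee_rot: [1.203, 1.21, -1.207]
force: [-0.6, -0.9, -2.0]
width: 0.125
```

Run:
```python
from h import *
st(); print(rel([.552,-.37,.04],-90)); d,X,T=grab('wrist','w13.png');d,X,T=grab('top');i=d['pixels'][150:300,250:450,::-1];cv2.imwrite('pics/t13.png',cv2.resize(i,None,fx=4,fy=4,interpolation=cv2.INTER_CUBIC))
```

```text
t18.48 p [ 0.5495 -0.3733  0.1409] yaw -89.69 tilt [-1.    -0.001  0.003] F [-0.55 -0.86 -1.99] T [-0.21  0.28  0.02] w 0.125 q [-0.06  0.76  1.    1.62 -0.69  1.15 -0.45]
[ 0.1261  0.0032 -0.0045  0.0051  0.003   0.0009]
```

View pics/w13.png

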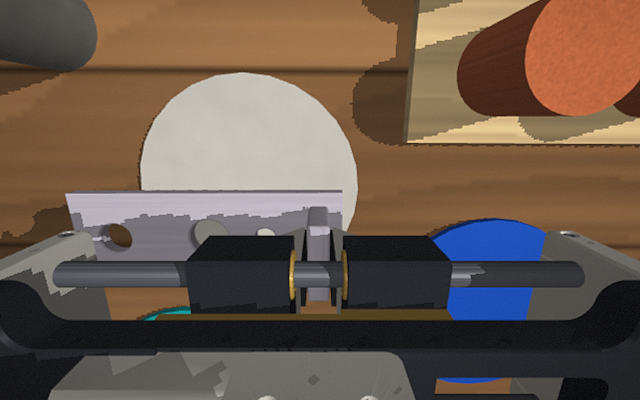

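View pics/t13.png

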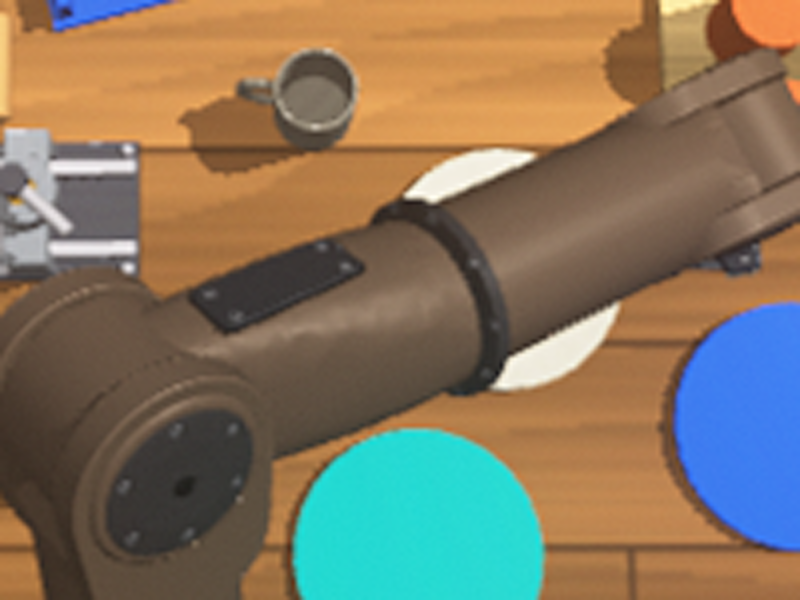

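>>> {"fn": "step_arm", "kwargs": {
  "rows": [
    [1, 0.02, 0, -0.002, 0.005, 0.003, 0],
    [1, 0.045, 0.003, -0.004, 0.005, 0.003, 0],
    [1, 0.07, 0.003, -0.0045, 0.005, 0.003, 0],
    [1, 0.09, 0.003, -0.0045, 0.005, 0.003, 0],
    [1, 0.11, 0.003, -0.0045, 0.005, 0.003, 0],
    [1, 0.122, 0.003, -0.0045, 0.005, 0.003, 0],
    [1, 0.126, 0.003, -0.0045, 0.005, 0.003, 0],
    [1, 0.126, 0.003, -0.0045, 0.005, 0.003, 0]
  ]
}}

```text
clock: 19.25
position: [0.5539, -0.3668, 0.0399]
ee_rot: [1.207, 1.213, -1.205]
force: [0.2, 0.9, -2.7]
width: 0.127
```

>>> {"fn": "step_arm", "kwargs": {
  "rows": [
    [1, 0.002, 0, 0, 0, 0, 0],
    [1, 0.004, 0, 0, 0, 0, 0],
    [1, 0.006, 0, 0, 0, 0, 0],
    [1, 0.008, 0, 0, 0, 0, 0],
    [1, 0.01, 0, 0, 0, 0, 0],
    [1, 0.01, 0, 0, 0, 0, 0]
  ]
}}

```text
clock: 19.75
position: [0.5542, -0.367, 0.0326]
ee_rot: [1.207, 1.212, -1.205]
force: [0.5, 0.1, -3.7]
width: 0.129
```

>>> {"fn": "step_arm", "kwargs": {
  "rows": [
    [1, 0.001, 0, 0, 0, 0, 0],
    [1, 0.002, 0, 0, 0, 0, 0],
    [1, 0.003, 0, 0, 0, 0, 0],
    [1, 0.004, 0, 0, 0, 0, 0],
    [1, 0.004, 0, 0, 0, 0, 0]
  ]
}}

```text
clock: 20.17
position: [0.5543, -0.3671, 0.0306]
ee_rot: [1.208, 1.211, -1.204]
force: [-3.0, 3.0, 8.5]
width: 0.129
```

Run:
```python
from h import *
st(); d,X,T=grab('side');i=d['pixels'][200:350,230:430,::-1];cv2.imwrite('pics/s14.png',cv2.resize(i,None,fx=4,fy=4,interpolation=cv2.INTER_CUBIC));st()
```

```text
t20.17 p [ 0.5543 -0.3671  0.0306] yaw -89.76 tilt [-1.     0.002 -0.001] F [-3.01  3.01  8.46] T [ 0.53  0.82 -0.01] w 0.129 q [-0.02  0.88  0.9   1.7  -0.81  0.98 -0.38]
t20.22 p [ 0.5543 -0.3672  0.0307] yaw -89.76 tilt [-1.     0.002 -0.001] F [-2.3   3.23  8.23] T [0.51 0.73 0.04] w 0.125 q [-0.02  0.88  0.9   1.7  -0.81  0.98 -0.38]
```

View pics/s14.png

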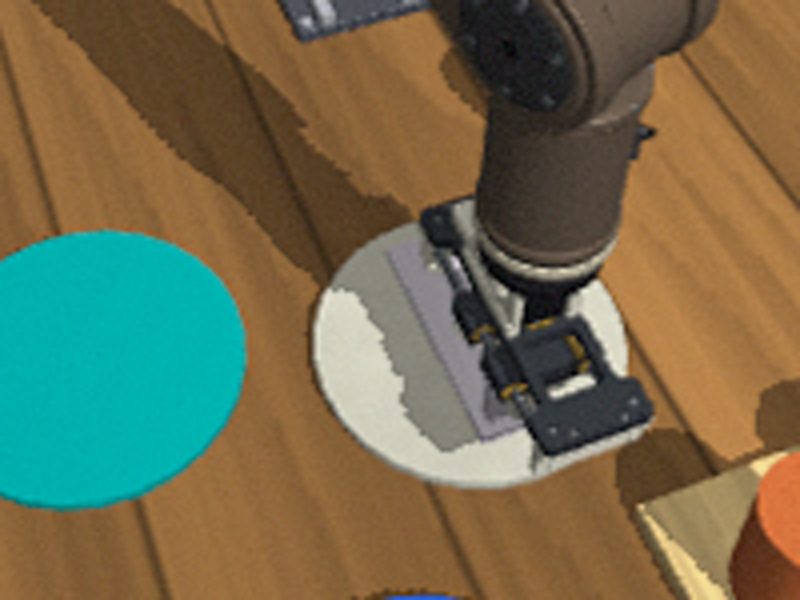

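>>> {"fn": "step_arm", "kwargs": {
  "rows": [
    [0.6, 0, 0, 0, 0, 0, 0],
    [0.4, 0, 0, 0, 0, 0, 0],
    [0.2, 0, 0, 0, 0, 0, 0],
    [0.1, 0, 0, 0, 0, 0, 0],
    [0.1, 0, 0, 0, 0, 0, 0],
    [0.1, -0.02, 0, 0, 0, 0, 0],
    [0.1, -0.05, 0, 0, 0, 0, 0],
    [0.1, -0.09, 0, 0, 0, 0, 0],
    [0.1, -0.13, 0, 0, 0, 0, 0],
    [0.1, -0.18, 0, 0, 0, 0, 0],
    [0.1, -0.23, 0, 0, 0, 0, 0],
    [0.1, -0.27, 0, 0, 0, 0, 0]
  ]
}}

```text
clock: 21.22
position: [0.5536, -0.3681, 0.25]
ee_rot: [1.207, 1.208, -1.205]
force: [0.7, -0.2, 0.9]
width: 0.448
```

>>> {"fn": "step_arm", "kwargs": {
  "rows": [
    [0.1, -0.03, 0.02, 0, 0, 0, 0],
    [0.1, -0.03, 0.02, 0.05, 0, 0, 0],
    [0.1, -0.03, 0.02, 0.1, 0, 0, 0],
    [0.1, -0.03, -0.03, 0.13, 0, 0, 0],
    [0.1, -0.03, -0.08, 0.13, 0, 0, 0],
    [0.1, -0.03, -0.13, 0.13, 0, 0, 0],
    [0.1, -0.03, -0.17, 0.13, 0, 0, 0],
    [0.1, -0.03, -0.2, 0.13, 0, 0, 0],
    [0.1, -0.03, -0.2, 0.13, 0, 0, 0]
  ]
}}

```text
clock: 21.97
position: [0.3874, -0.4735, 0.2715]
ee_rot: [1.214, 1.207, -1.211]
force: [0.3, -1.2, 0.5]
width: 0.448
```

Run:
```python
from h import *
st()
for n in ['wrist','top','side']:
    d,X,T=grab(n,n+'15.png');np.save(n+'15.npy',X)
```

```text
t21.97 p [ 0.3874 -0.4735  0.2715] yaw -90.26 tilt [-1.     0.001 -0.001] F [ 0.29 -1.22  0.54] T [-0.12  0.18 -0.01] w 0.448 q [ 0.11  0.56  1.11  1.6  -0.52  1.31 -0.27]
```

View pics/top15.png

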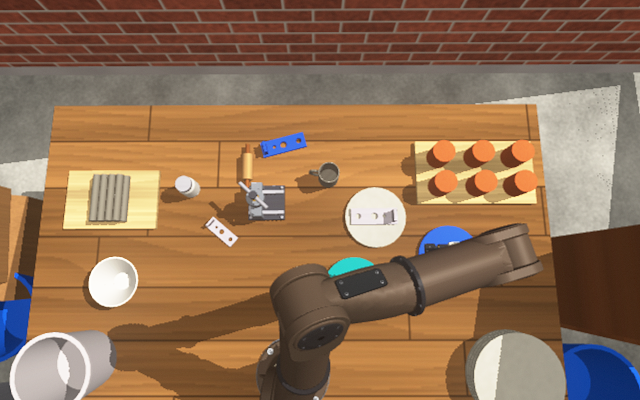

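View pics/side15.png

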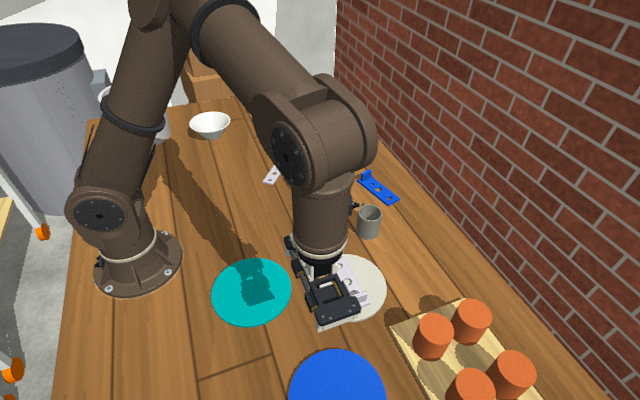

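View pics/wrist15.png

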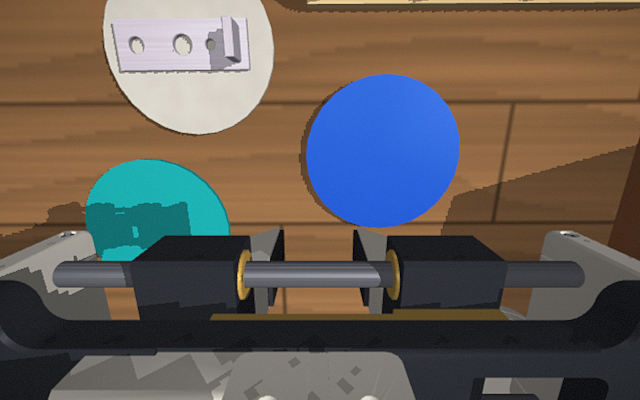

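Plate is on the white bat (top pixels 357–396, 215). Checking flatness, centring and the bar angle numerically.

Run:
```python
from h import *
for n in ['top','wrist']:
    X=np.load(n+'15.npy');z=X[...,2]
    m=(abs(X[...,0]-.552)<.13)&(abs(X[...,1]+.3)<.13)
    q=m&(z>.0165)&(z<.026); p=X[q]
    c=np.median(p,0); p=p[(abs(p[:,0]-c[0])<.034)]
    A=np.c_[p[:,:2],np.ones(len(p))];k=np.linalg.lstsq(A,p[:,2],rcond=None)[0]
    print(n,'plate',len(p),'mean z',p[:,2].mean(),'slope',k[:2],'rect',cv2.minAreaRect(p[:,:2].astype(np.float32)))
    t=X[m&(z>.048)&(z<.066)]; print('tab',len(t),t.mean(0) if len(t) else '')
    b=X[m&(abs(z-.012)<.005)]; print('bat circle',cv2.minEnclosingCircle(b[:,:2].astype(np.float32)))
X=np.load('top15.npy');z=X[...,2];r=np.hypot(X[...,0]-.608,X[...,1]-.1305)
p=X[(z>.15)&(z<.168)&(r<.07)][:,:2];v=np.linalg.svd(p-p.mean(0),full_matrices=False)[2];print('bar',len(p),p.mean(0),np.degrees(np.arctan2(v[0,1],v[0,0])))
a=cv2.imread('pics/top0.png');b=cv2.imread('pics/top15.png')
for nm,(u0,u1,v0,v1) in {'mug':(305,345,160,190),'jar':(170,203,172,200),'roller':(240,256,142,180)}.items():
    print(nm,np.abs(a[v0:v1,u0:u1].astype(int)-b[v0:v1,u0:u1]).mean())
```

```text
top plate 551 mean z 0.020453678898353724 slope [0.00621801 0.00318314] rect ((0.5532004237174988, -0.3014741837978363), (0.2112135887145996, 0.06683015823364258), 89.72538757324219)
tab 43 [ 0.55499625 -0.36290121  0.05599052]
bat circle ((0.5600923299789429, -0.3102700412273407), 0.1666143536567688)
wrist plate 5603 mean z 0.020696768344970314 slope [ 0.00272153 -0.00091132] rect ((0.5541300177574158, -0.29615309834480286), (0.060729727149009705, 0.171065554022789), 0.178655743598938)
tab 486 [ 0.55401108 -0.36744068  0.05583272]
bat circle ((0.5521268248558044, -0.3016369640827179), 0.11230836808681488)
bar 159 [0.60734883 0.13121804] -132.26566672906424
mug 8.071111111111112
jar 10.356782106782108
roller 10.71984649122807
```

Run:
```python
from h import *
print(arm.sign_off()); st()
```

```text
the job is handed in; nothing more can be done
None
the job is handed in; nothing more can be done
```

The job is done and handed in at about 22 s of the 72 s allowed; no verdict was reported.

- **Screw:** It undoes clockwise seen from above, so the thread is left-hand. Pushing the bar end clockwise, the force levelled off at about 9 N instead of climbing. The peaks I read stayed near 11 N, under the 20 N limit. I turned the bar round until it stood at -132° from its start, about 2.3 rad undone. The last top view still showed -132°.
- **Drawing the plate:** I first held the tab by its width and drew it 30 mm, because the gripper's body would have passed only about 2 mm from the boss otherwise. I then regripped it across its thickness, drew it clear and lifted it.
- **Placing:** The last wrist view put the plate's centre at (0.554, -0.296) and the bat's at (0.552, -0.30), about 5 mm apart. The plate was tilted less than 0.01 rad and its upper face was at 0.0205 m, as expected. The gripper had moved well clear.
- **Disagreements:**
  - The mug, jar and roller look unmoved in the before and after top pictures. The pixel comparison I ran on them was noisy, so I judged them by eye.
  - While the plate was in the gripper, the wrist camera read a 2° sideways slope; this was gone once the plate lay on the bat.
  - In the top view, the outline fits for the plate and the bat also picked up stray pixels and came out too large, so I relied on the wrist view.

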